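Load a shoe last into the drying cabinet through its sprung flap

ROBOT

A 6-joint arm with a two-finger parallel gripper is mounted at the origin on the work surface. World frame = base frame: x ahead of the robot, y to its left, z up, the work surface at z = 0. Lengths are in m, angles in rad, forces in N, time in s.
With the tool pointing down it reaches from about 0.275 to 0.75 m from the base axis. Payload 10.2 kg.
Tool frame: the origin (TCP) lies midway between the tips of the shut fingers; the grasp point (between the pads) lies 19 mm behind it (env.hold_point_z is the distance from the TCP to the grasp point, in m); x points along the fingers, z is the direction in which the jaws open and shut, and the axes are right-handed (so a half turn about x gives the same grasp; the last joint's range is limited). The gripper opens to 85 mm and grips with 20 to 120 N. Pads are 22 mm wide; open, the fingers measure 114 mm over their backs; the gripper's body (76 mm by 85 mm) begins 54 mm behind the grasp point. The pads swing forward as they close: fully open they stand 13 mm farther back than shut.
Start: joints at [-1.432, 0.313, 1.498, -0, 1.331, -0.223], TCP at [0.186, -0.491, 0.231] pointing down, gripper open.
Joint ranges: [-2.94, 2.94], [-0.97, 2.17], [0.19, 2.56], [-1.23, 4.37], [0.02, 3.11], [-2.88, 2.88]. Speed limits (rad/s): [2.39, 2.39, 3.01, 3.14, 3.14, 3.14].

INTERFACE

Orientations are given as a unit quaternion [x, y, z, w].
In Python, from bench import env, kinematics, monitor, eyes, job gives the robot as it stands. The module is installed in compiled form; this text tells all that it offers. Calls block until the motion is done:
- env.reach(position, orientation): joint-space move of the TCP to a pose.
- env.movel(position, velocity=0.15, frame=None, guard=None): straight line of the TCP; frame=None keeps the orientation; velocity is the mean speed in m/s. With guard (N) it stops when the force on the tool has changed by that much, and returns True; else False.
- env.set_joints(angles): joint-space move.
- env.release() and env.close_gripper(effort=None): open the fingers fully, or close them until they stop; effort is the grip in N (None keeps the last).
- env.hold(seconds).
- kinematics.ik(position, orientation): joint angles nearest the present ones, or None.
- monitor.sense(): the state.
- eyes.grab_frame(name): name is "scene" or "side" or "wrist"; returns a dict with "frame" (384x512x3 uint8, red, green, blue), "mtx" (3x3 intrinsics, pixels), "view" (4x4, takes a point from world to camera coordinates). Camera axes: x right, y down, z forward; pixel columns grow to the right and rows downward; lengths in m; the calibration is good to about 2 mm. The wrist camera is an equidistant fisheye: a pixel r from the principal point sees the ray r / f radians off the axis. A picture is of the moment at which its call begins. There is no depth.
A pose or a line that the arm cannot do raises env.MotionError and nothing moves.
- job.hand_in(): hands the job in, once; it reports no verdict.
The state is a dict: "clock": time; "joints": joint angles; "qvel": joint speeds; "joint_efforts": joint torques, N m; "position": TCP position; "ee_rot": TCP orientation; "contact_force": force on the tool from outside, world axes, zero at the start; "ft_torque": the same for the moment, N m; "finger_gap": opening from 0.0 (shut) to 1.0 (fully open).
Only numpy, scipy, OpenCV 4.12 (cv2) and the standard library are available. Lean on these libraries where they do the work, as an engineer would, in place of code of your own. Each camera call takes 0.05 s, during which the arm holds its last target.

TASK

Stand the dark red shoe last in the blue tray on the drying cabinet's loading track, heel towards the orange flap and toe towards the tray's tall wall. Then push the tray by that wall in through the sprung flap, so far that the tray is wholly inside and the flap swings fully shut behind it, with the last still standing in the tray. Leave everything else on the bench where it is.

Things in the scene. Friction and masses are not known exactly. Their poses are not given: they have to be found in the camera images.
- cabinet: White drying cabinet, clear roof and back, fixed to the bench; 270 mm wide, 250 deep, 200 high. Origin: on the bench top (z = 0) under the outer face of the closed flap, on the track's centre line; x points into the cabinet (roughly away from the robot), y left, z up.
- track (a point): Middle of the loading track's surface at the flap: 12 mm above the cabinet's origin, same axes. The flat aluminium track, 115 mm wide, runs straight along x from 190 mm outside the flap to the cabinet's back wall 238 mm inside. Dark guide strips 8 mm high stand on it along both sides, 94 mm apart.
- lintel (a point): Middle of the lower edge of the front wall above the flap, 166 mm above the cabinet's origin, same axes. The wall rises to 200 mm, so a gripper reaching inside must slant in below this edge. The opening under it is 234 mm wide between the side walls and clear down to the track.
- flap (a joint): Orange flap door, 226 mm wide, 144 high, 4 thick. Hinged along its top edge at cabinet x = 0, z = 162 mm; lower edge hangs 6 mm above the track. 0 = shut (upright), positive = lower edge swung into the cabinet, up to 1.45 rad; swings inwards only. A weak spring and its weight shut it (0.2 to 1 N at the lower edge).
- tray: Blue tray, loose on the track between the guides before the flap. 130 mm long (x), 88 wide (y); floor 4 thick; rims 4 thick, 10 high at front (+x, flap side) and sides; rear wall (-x, robot side) 5 thick, 20 high, to push on. Inside 121 by 80. About 0.3 kg. Origin: centre of underside; x along the track to the flap, z up.
- tray_rear (a point): Centre of the outer face of the tray's rear wall, 65 mm behind the tray's origin, 10 above its underside; axes as the tray. The flap's lower edge swings in an arc of 144 mm radius and rests on this wall's top until the wall is about 63 mm past the flap (cabinet x = 63 mm); 65 to 85 mm is a good depth, 108 mm the limit.
- last_red: Dark red plastic shoe last, loose, standing on its sole on the bench: 112 mm long, 45 wide, 62 high at the heel, sloping to 14 at the toe. Origin: centre of the sole's underside; x points to the heel, -x to the toe, z up. Upright parallel sides 42 apart (along y) at x = 0 to 34, 9 to 36 above the sole: grip there. Mass near x = 5; about 0.3 kg.
- last_red_toe (a point): Tip of the red last's toe, 56 mm from its origin along -x, 7 above the sole.
- last_cream: Cream shoe last of the same shape and size as the red one; not to be moved. Origin and axes as for the red one.
- bottle: Green drink bottle with white cap, 66 mm diameter, 200 high; not to be moved. Origin: centre of its underside.
- glue_jar: Amber closed jar, 68 mm diameter, 75 high; not to be moved. Origin: centre of its underside.
- puck: Black rubber disc, 70 mm diameter, 30 high; not to be moved. Origin: centre of its underside.
- mallet: Rubber mallet lying flat, handle 170 mm long and 24 thick along x, head 90 wide and 44 thick at +x; not to be moved. Origin: on the bench under the handle, 85 mm from the head's axis.
Things that resemble listed ones, but are neither listed nor needed, are in the scene too. Several things have the shape of the tray; the one meant has the colours described above. There is more than one size of the last_red; the job needs the smaller.

How it is judged:
On the way, in this order (a step that is already met when the one before it is completed fails the run):
1. the red last stands in the tray, let go, while the tray is still in front of the flap (x of last_red in the frame of tray between -0.012 and 0.012 m and y of last_red in the frame of tray between -0.024 and 0.024 m and z of last_red in the frame of tray below 0.01 m and angle between last_red's own z axis and vertical below 0.12 rad and x of last_red_toe in the frame of tray below -0.03 m and contact force between the fingers and last_red below 0.2 N and x of tray in the frame of cabinet below -0.05 m), for 0.2 s.
2. the tray with the last in it is passing under the opened flap (x of last_red in the frame of tray between -0.012 and 0.012 m and y of last_red in the frame of tray between -0.024 and 0.024 m and z of last_red in the frame of tray below 0.01 m and angle between last_red's own z axis and vertical below 0.12 rad and x of last_red_toe in the frame of tray below -0.03 m and value of joint flap above 0.4 rad and x of tray in the frame of cabinet above -0.05 m), for 0.1 s.
At the end, for the whole second after the job is handed in: Tray flat on the track inside the cabinet (rear over 10 mm past the flap), flap shut within 0.06 rad, red last upright (0.12 rad) on the tray floor within 12 mm lengthwise and 24 mm sideways of its middle, toe to the tall wall, both at rest (x of last_red in the frame of tray between -0.012 and 0.012 m and y of last_red in the frame of tray between -0.024 and 0.024 m and z of last_red in the frame of tray below 0.01 m and angle between last_red's own z axis and vertical below 0.12 rad and x of last_red_toe in the frame of tray below -0.03 m and value of joint flap below 0.06 rad and x of tray_rear in the frame of cabinet above 0.01 m and z of tray in the frame of cabinet below 0.02 m and angle between tray's own z axis and vertical below 0.1 rad and linear speed of each of tray, last_red below 0.02 m/s); the robot touches nothing.
It fails at once if another thing on the bench (cream last, bottle, jar, rubber disc, mallet) is moved by more than 25 mm (distance of any of last_cream, bottle, glue_jar, puck, mallet from where it was at the start of the episode above 0.025 m).
It also fails if it takes over 70 s, if anything falls off the work surface, if the arm or the gripper's body presses on something with over 40 N, if the wrist force passes 120 N, or if a joint passes its speed limit or range.

## Working session

There is one attempt and no reset: what is moved stays moved. The work goes in short steps, each a Python script; the robot and the scene stay as the last script left them, time stands still between calls to the robot, and variables do not carry over. Pictures are saved under pics/ and viewed, and the job is handed in when it is done.

```bash
mkdir -p pics; cat > h.py <<'E'
import numpy as np, cv2
from bench import env, kinematics, monitor, eyes, job
def snap(name,fn):
    d=eyes.grab_frame(name); cv2.imwrite('pics/'+fn+'.png',cv2.resize(d['frame'][:,:,::-1],(768,576),interpolation=cv2.INTER_CUBIC)); np.savez('pics/'+fn+'.npz',**d); return d
def ray(d,u,v):
    V=np.array(d['view']);K=np.array(d['mtx']);c=-V[:3,:3].T@V[:3,3]
    return c,V[:3,:3].T@np.linalg.solve(K,[u,v,1.])
def onz(d,u,v,z):
    c,r=ray(d,u,v); return c+r*(z-c[2])/r[2]
def proj(d,p):
    V=np.array(d['view']);K=np.array(d['mtx']);q=V[:3,:3]@np.array(p)+V[:3,3]; q=K@q; return q[:2]/q[2]
def load(fn): return dict(np.load('pics/'+fn+'.npz'))
def crop(fn,x0,y0,x1,y1,out,s=None):
    f=load(fn)['frame'][y0:y1,x0:x1,::-1]; s=s or min(800/(x1-x0),600/(y1-y0)); cv2.imwrite('pics/'+out+'.png',cv2.resize(f,None,fx=s,fy=s,interpolation=cv2.INTER_CUBIC)); print(out,'scale',s)
E
python3 - <<'E'
from h import *
for n in ("scene","side","wrist"):
    d=snap(n,n+'0'); V=d['view']; print(n,-V[:3,:3].T@V[:3,3],V[2,:3],d['mtx'][0],d['mtx'][1])
s=monitor.sense(); print(s['clock'],s['ee_rot'],s['position'],s['contact_force'])
E
```

```text
scene [ 0.75780923 -0.8565224   0.92776358] [-0.24165554  0.71535981 -0.65563934] [430.72863865   0.         256.74865508] [  0.         430.72863865 192.3313627 ]
side [-0.00781758 -0.88557425  1.37778903] [ 0.30372115  0.55146504 -0.77694258] [465.84185005   0.         248.74211667] [  0.         465.84185005 192.79039952]
wrist [ 0.26356931 -0.46186436  0.3742001 ] [-0.30259484 -0.11339031 -0.94635036] [297.31863964   0.         259.03858201] [  0.         297.31863964 191.25429378]
0.15 [ 0.4021474   0.58201831 -0.40163709  0.58156667] [ 0.18578411 -0.49083334  0.23088135] [-0.65673259 -0.27512287  0.01800952]
```

View pics/scene0.png

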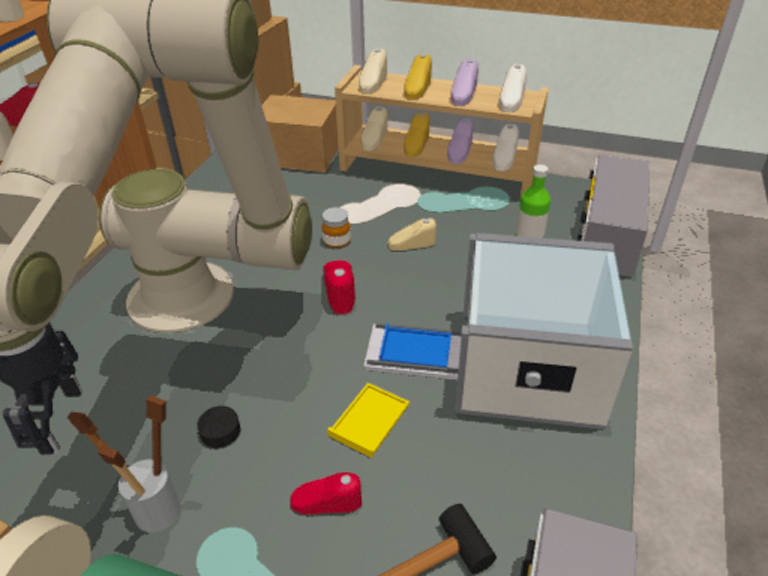

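View pics/side0.png

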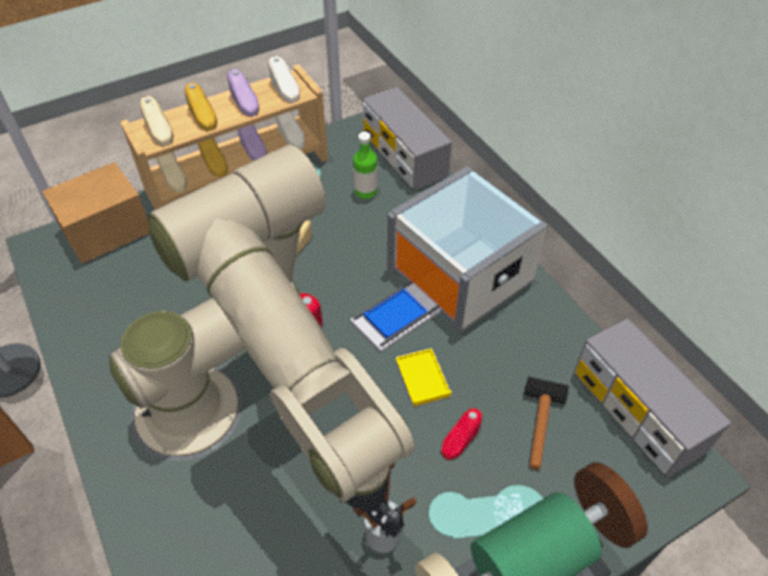

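View pics/wrist0.png

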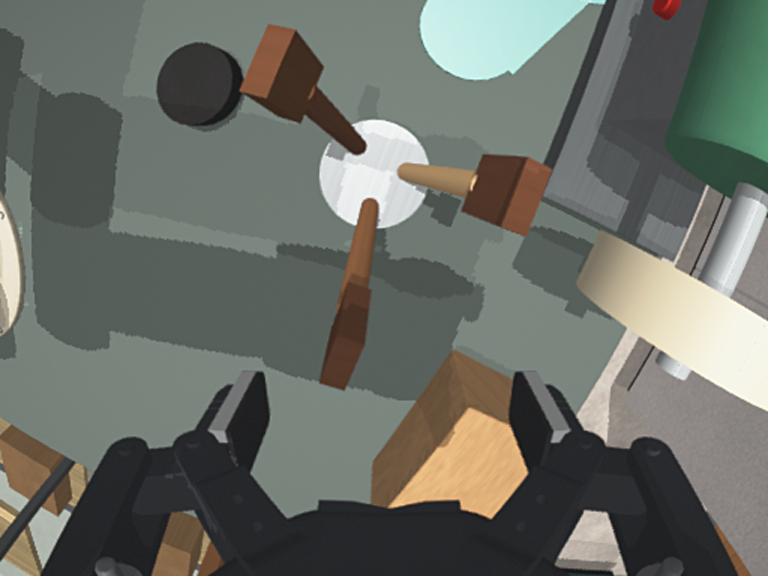

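The scene shows two red lasts, at about (340,287) and (327,495) in the 768-px picture. It also shows the blue tray at (416,347) on the track, with a yellow look-alike at (370,420). I'll zoom in to measure the sizes.

```bash
python3 - <<'E'
from h import *
crop('scene0',180,300,280,360,'c1'); crop('scene0',190,160,290,235,'c2'); crop('scene0',235,205,325,265,'c3'); crop('side0',280,250,360,320,'c4')
crop('side0',220,180,320,250,'c5')
E
```

```text
c1 scale 8.0
c2 scale 8.0
c3 scale 8.88888888888889
c4 scale 8.571428571428571
c5 scale 8.0
```

View pics/c1.png

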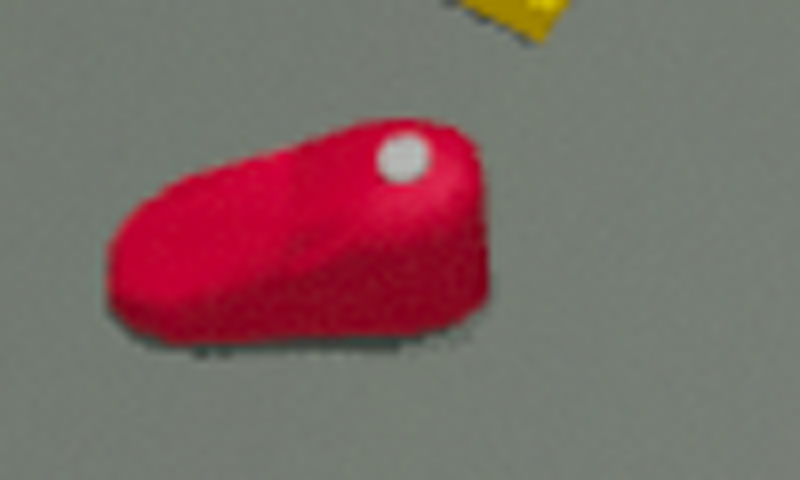

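View pics/c2.png

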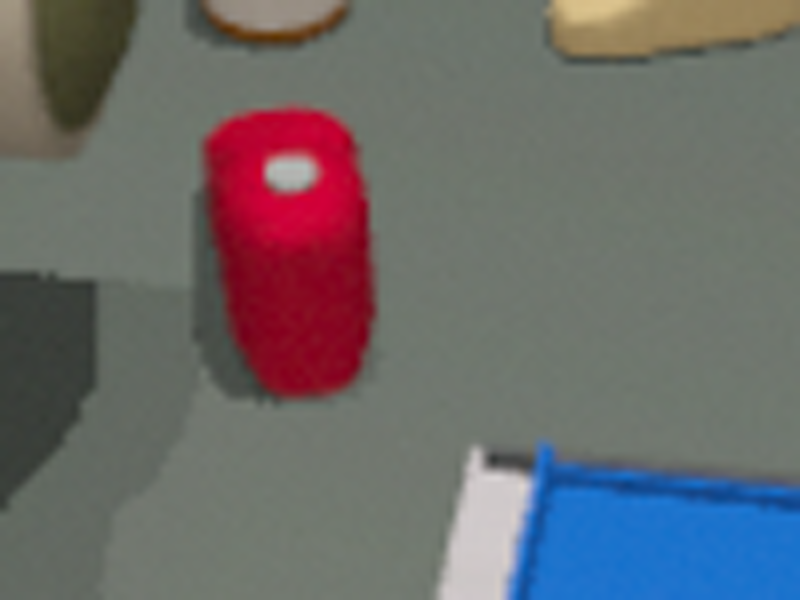

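View pics/c3.png

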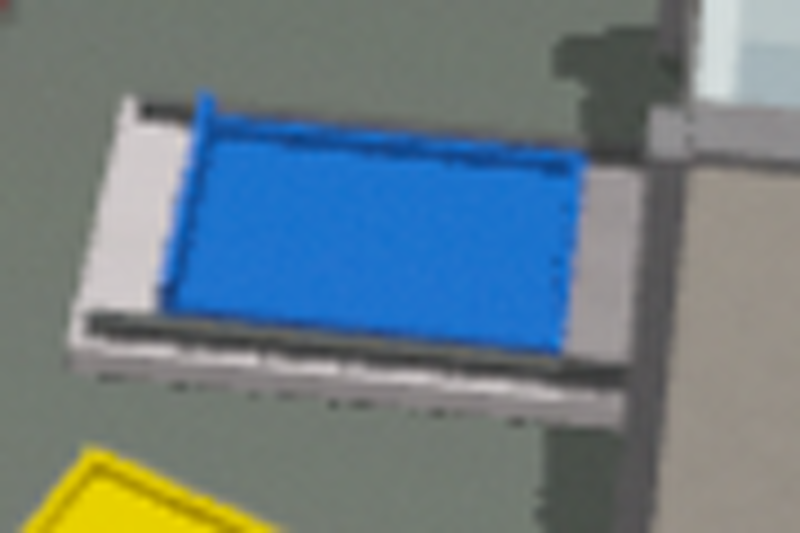

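View pics/c4.png

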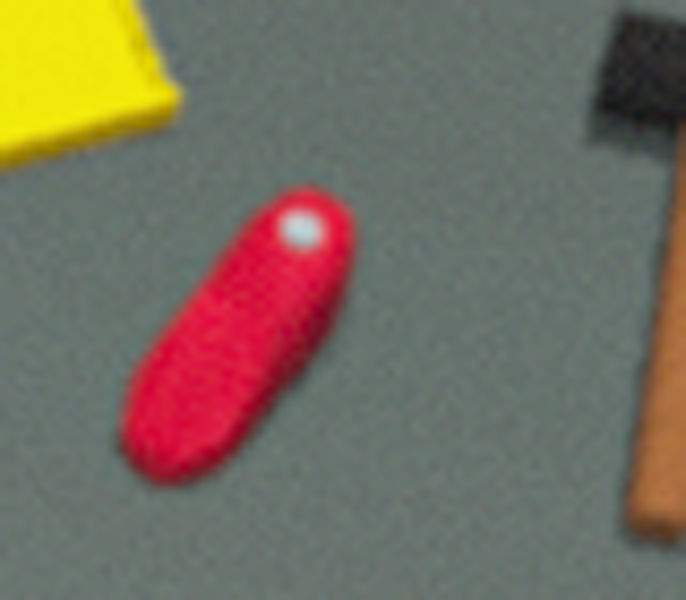

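View pics/c5.png

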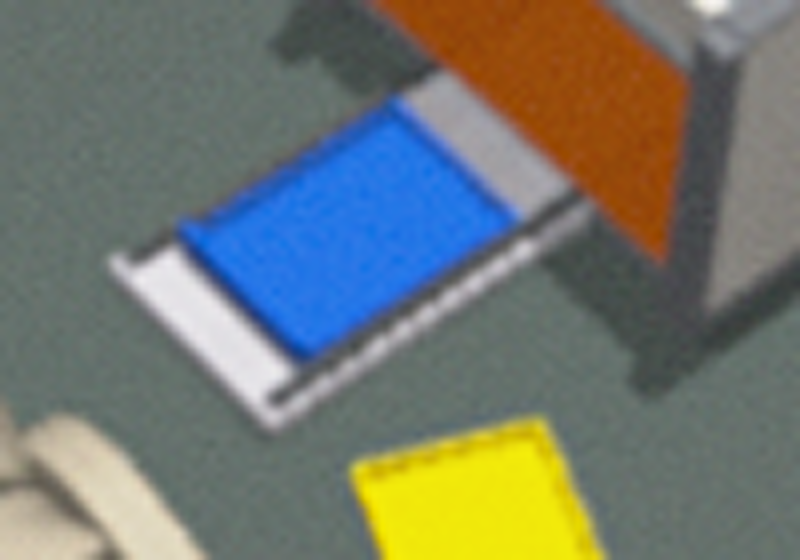

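```bash
python3 - <<'E'
from h import *
A=load('scene0');B=load('side0')
def tri(a,b):
    c1,r1=ray(A,*a);c2,r2=ray(B,*b)
    s=np.linalg.lstsq(np.c_[r1,-r2],c2-c1,rcond=None)[0]; p,q=c1+s[0]*r1,c2+s[1]*r2
    return (p+q)/2, np.linalg.norm(p-q)
s=lambda x,y:(180-.5+.5/8+x/8,300-.5+.5/8+y/8)
k=60/7; sd=lambda x,y:(280-.45+x/k,250-.45+y/k)
print('dot near red',tri(s(404,158),sd(301,229)))
print('toe',onz(A,*s(112,300),.004),onz(B,*sd(145,470),.004))
print('heel',onz(A,*s(487,290),.01),)
s2=lambda x,y:(190-.45+x/8,160-.45+y/8)
print('far red: toe/heel widths; top dot at z=.062/.08',onz(A,*s2(291,173),.062),onz(A,*s2(291,173),.075))
print('width heel',onz(A,*s2(213,230),.03),onz(A,*s2(370,230),.03),'bottom',onz(A,*s2(300,398),0))
# track
k3=80/9; t=lambda x,y:(235-.45+x/k3,205-.45+y/k3); k5=8;u=lambda x,y:(220-.45+x/k5,180-.45+y/k5)
print('track corners', onz(A,*t(128,98),.012),onz(A,*t(70,345),.012),onz(B,*u(112,258),.012),onz(B,*u(270,415),.012))
print('track near flap', onz(A,*t(622,395),.012),onz(B,*u(585,200),.012))
print('guide inner start R',onz(A,*t(90,322),.02),onz(B,*u(275,400),.02))
print('rear wall top outer L,R',onz(A,*t(205,95),.032),onz(A,*t(160,290),.032),onz(B,*u(180,225),.032),onz(B,*u(300,357),.032))
print('front top outer',onz(A,*t(585,152),.022),onz(A,*t(562,352),.022),onz(B,*u(400,98),.022),onz(B,*u(523,215),.022))
E
```

```text
dot near red (array([ 0.51875335, -0.35368566,  0.0653068 ]), np.float64(7.945108587315843e-05))
toe [ 0.43639969 -0.388843    0.004     ] [ 0.43613078 -0.38305979  0.004     ]
heel [ 0.5423368  -0.35545363  0.01      ]
far red: toe/heel widths; top dot at z=.062/.08 [0.32885407 0.11035525 0.062     ] [0.33529511 0.09583696 0.075     ]
width heel [0.29601062 0.10308608 0.03      ] [0.35641862 0.12182934 0.03      ] bottom [0.35183743 0.05060862 0.        ]
track corners [0.43108744 0.03266082 0.012     ] [ 0.45009542 -0.08073206  0.012     ] [0.43396535 0.03369986 0.012     ] [ 0.45353759 -0.07722622  0.012     ]
track near flap [ 0.62385984 -0.04844175  0.012     ] [ 0.63926889 -0.04573372  0.012     ]
guide inner start R [ 0.4555982 -0.0762644  0.02     ] [ 0.45671296 -0.07614184  0.02      ]
rear wall top outer L,R [0.46248108 0.02233081 0.032     ] [ 0.47634519 -0.06689351  0.032     ] [0.4630651  0.02129376 0.032     ] [ 0.47358304 -0.06890359  0.032     ]
front top outer [0.58880192 0.04393921 0.022     ] [ 0.60309046 -0.04536068  0.022     ] [0.59219276 0.04200252 0.022     ] [ 0.60528923 -0.04505133  0.022     ]
```

The near red last at (327,495) is the one I want. It measures about 111 mm long with its dot at z≈65 mm. The far one at (340,287) is about 60 mm wide, so it's the larger decoy. The tray is the blue one on the track, not the yellow one. Next I'll refine the poses and check reachability.

```bash
cat >> h.py <<'E'
from scipy.spatial.transform import Rotation as R
YAW=0.165; CO=np.array([0.630,0.0083,0.])
cx=np.array([np.cos(YAW),np.sin(YAW),0]); cy=np.array([-np.sin(YAW),np.cos(YAW),0]); ez=np.array([0,0,1.])
def cab(x,y,z): return CO+x*cx+y*cy+z*ez
def quat(tx,tz): 
    ty=np.cross(tz,tx); return R.from_matrix(np.c_[tx,ty,tz]).as_quat()
def down(yaw,s): # jaw along s*left of yaw
    return quat(-ez, s*np.array([-np.sin(yaw),np.cos(yaw),0]))
def slant(th,mode,s):
    t=np.cos(th)*cx-np.sin(th)*ez; n=np.sin(th)*cx+np.cos(th)*ez
    return quat(t, s*(n if mode=='v' else cy))
E
python3 - <<'E'
from h import *
s=monitor.sense(); M=R.from_quat(s['ee_rot']).as_matrix()
W=load('wrist0'); V=W['view']; c=-V[:3,:3].T@V[:3,3]; print('cam in tool',M.T@(c-s['position']))
print('down axes',M.round(2).tolist())
ly=0.335
lo=np.array([.489,-.3675,0]); 
for sg in (1,-1):
    q=down(ly,sg); Rm=R.from_quat(q).as_matrix(); print('pick',sg,'cam dir',(Rm[:,1]).round(2), kinematics.ik(lo+[.014,.005,.02],q))
    q=down(YAW,sg);Rm=R.from_quat(q).as_matrix(); print('place',sg,'cam dir',(Rm.T@cx).round(2), kinematics.ik(cab(-.084,0,.035),q))
for th in (25,30,35):
  for m in 'vh':
    for sg in (1,-1):
      q=slant(np.radians(th),m,sg); print(th,m,sg,[None if a is None else np.round(a,2) for a in (kinematics.ik(cab(-.2,0,.06),q),kinematics.ik(cab(-.17,0,.03),q),kinematics.ik(cab(.075,0,.03),q))])
# segmentation-based near red
crop('wrist0',120,240,400,384,'w1')
E
```

```text
cam in tool [-0.14329994  0.08303637  0.00030257]
down axes [[-0.0, 0.94, 0.35], [0.0, 0.35, -0.94], [-1.0, 0.0, -0.0]]
pick 1 cam dir [-0.94 -0.33  0.  ] [-8.13162779e-01  7.42961279e-01  1.40390227e+00 -4.44089210e-16
  9.94729104e-01 -2.71895911e+00]
place 1 cam dir [ 0. -1. -0.] [-2.24229412e-01  5.92488355e-01  1.64026582e+00 -4.44089210e-16
  9.08838476e-01 -1.96002574e+00]
pick -1 cam dir [0.94 0.33 0.  ] [-8.13162779e-01  7.42961279e-01  1.40390227e+00 -4.44089210e-16
  9.94729104e-01  4.22633548e-01]
place -1 cam dir [0. 1. 0.] [-2.24229412e-01  5.92488355e-01  1.64026582e+00 -4.44089210e-16
  9.08838476e-01  1.18156691e+00]
25 v 1 [None, None, array([-0.28,  0.79,  1.87,  2.5 ,  0.72, -2.83])]
25 v -1 [None, array([-0.74,  0.73,  2.52,  2.27,  1.2 , -0.09]), array([-0.28,  0.79,  1.87,  2.5 ,  0.72,  0.31])]
25 h 1 [None, array([-0.74,  0.73,  2.52,  2.27,  1.2 ,  1.48]), array([-0.28,  0.79,  1.87,  2.5 ,  0.72,  1.88])]
25 h -1 [None, array([-0.74,  0.73,  2.52,  2.27,  1.2 , -1.66]), array([-0.28,  0.79,  1.87,  2.5 ,  0.72, -1.26])]
30 v 1 [None, None, array([-0.27,  0.
[... 266 characters left out ...]

30 h -1 [None, array([-0.71,  0.63,  2.51,  2.27,  1.04, -1.57]), array([-0.27,  0.76,  1.85,  2.42,  0.59, -1.17])]
35 v 1 [None, None, array([-0.26,  0.73,  1.81,  2.29,  0.47, -2.6 ])]
35 v -1 [array([-0.77,  0.4 ,  2.56,  2.09,  0.87,  0.18]), array([-0.67,  0.55,  2.48,  2.24,  0.89,  0.11]), array([-0.26,  0.73,  1.81,  2.29,  0.47,  0.54])]
35 h 1 [array([-0.77,  0.4 ,  2.56,  2.09,  0.87,  1.75]), array([-0.67,  0.55,  2.48,  2.24,  0.89,  1.68]), array([-0.26,  0.73,  1.81,  2.29,  0.47,  2.11])]
35 h -1 [array([-0.77,  0.4 ,  2.56,  2.09,  0.87, -1.39]), array([-0.67,  0.55,  2.48,  2.24,  0.89, -1.46]), array([-0.26,  0.73,  1.81,  2.29,  0.47, -1.03])]
w1 scale 2.857142857142857
```

View pics/w1.png

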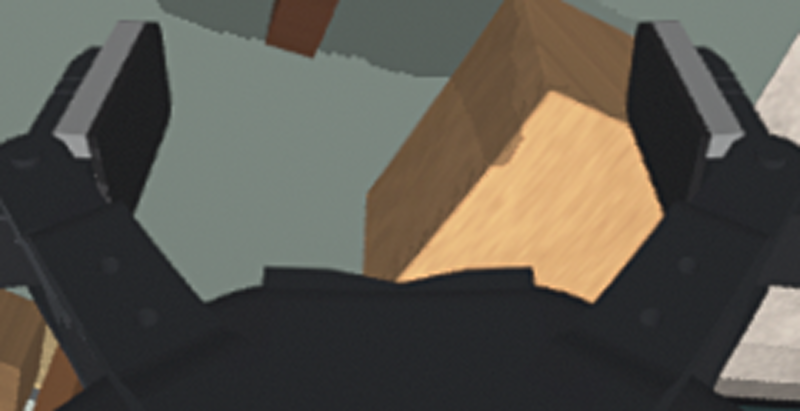

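```bash
python3 - <<'E'
from h import *
q=down(0.36,1)
env.reach([.52,-.35,.20],q)
s=monitor.sense(); print(s['clock'],s['position'],s['joints'])
d=snap('wrist','w2')
E
```

```text
2.275 [ 0.51974849 -0.35027831  0.20001972] [-7.79632461e-01  5.62533352e-01  1.20840722e+00 -6.20870731e-05
  1.37068276e+00 -2.70930962e+00]
```

View pics/w2.png

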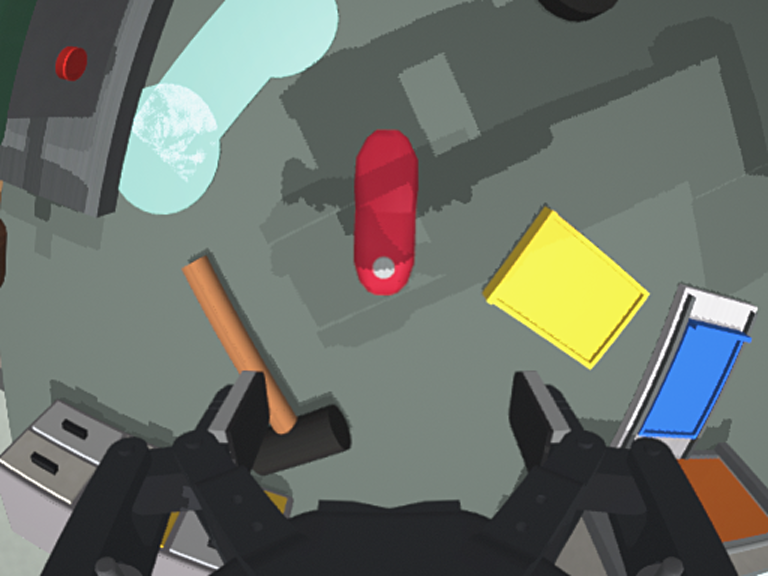

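```bash
cat >> h.py <<'E'
def fray(d,u,v):
    V=d['view'];K=d['mtx'];a=(u-K[0,2])/K[0,0];b=(v-K[1,2])/K[1,1];r=np.hypot(a,b)
    w=np.array([np.sin(r)*a/r,np.sin(r)*b/r,np.cos(r)]); return -V[:3,:3].T@V[:3,3],V[:3,:3].T@w
def fz(d,x,y,z): # x,y in 768 picture
    c,r=fray(d,(x+.5)/1.5-.5,(y+.5)/1.5-.5); return (c+r*(z-c[2])/r[2]).round(4)
E
python3 - <<'E'
from h import *
d=load('w2')
print('toe',fz(d,386.5,129.5,.006),'dot',fz(d,383.5,267,.0635),'toe-width',fz(d,357,190,.025),fz(d,417,190,.025))
print('heel top side',fz(d,356,258,.06),fz(d,413,258,.06),'heel end',fz(d,385,295,.03))
for f in ('scene0','side0'):
    a=cv2.cvtColor(load(f)['frame'],cv2.COLOR_RGB2HSV); m=((a[...,0]>168)|(a[...,0]<5))&(a[...,1]>170)&(a[...,2]>60)
    n,l,st,ce=cv2.connectedComponentsWithStats(m.astype(np.uint8)); print(f,[(st[i].tolist()) for i in range(1,n) if st[i][4]>150])
# tray in w2
print('tray rear top corners',fz(d,688,323,.032),fz(d,749,340,.032),'front',fz(d,641,435,.022),fz(d,697,438,.022))
print('track corners',fz(d,684,285,.012),fz(d,758,308,.012))
E
```

```text
toe [ 0.4344 -0.3845  0.006 ] dot [ 0.5192 -0.3545  0.0635] toe-width [ 0.4827 -0.3887  0.025 ] [ 0.4677 -0.3486  0.025 ]
heel top side [ 0.5207 -0.3733  0.06  ] [ 0.5076 -0.3381  0.06  ] heel end [ 0.5485 -0.3428  0.03  ]
scene0 [[0, 58, 25, 26, 317], [216, 174, 21, 35, 558], [194, 315, 47, 28, 995]]
side0 [[295, 273, 26, 33, 442]]
tray rear top corners [ 0.478  -0.0771  0.032 ] [0.4656 0.0196 0.032 ] front [ 0.6035 -0.0417  0.022 ] [0.59  0.045 0.022]
track corners [ 0.4497 -0.086   0.012 ] [0.4321 0.0329 0.012 ]
```

```bash
python3 - <<'E'
from h import *
q=down(0.345,1); x=.5014; y=-.3613
env.reach([x,y,.11],q)
print(env.movel([x,y,.007],velocity=.12,guard=8))
print(monitor.sense()['position'])
env.close_gripper(40); env.hold(.2)
s=monitor.sense(); print(s['finger_gap'],s['contact_force'],s['clock'])
print(env.movel([x,y,.12],velocity=.12))
s=monitor.sense(); print(s['finger_gap'],s['contact_force'],s['clock'])
snap('wrist','w3'); snap('scene','s3')
E
```

```text
False
[ 0.50186109 -0.36168198  0.00795602]
0.4846687339480118 [-0.10755555  0.35425674  4.96215611] 4.4667
False
0.48904894164420437 [ 0.26723008 -0.17555752 -3.84471175] 5.5583
```

View pics/w3.png

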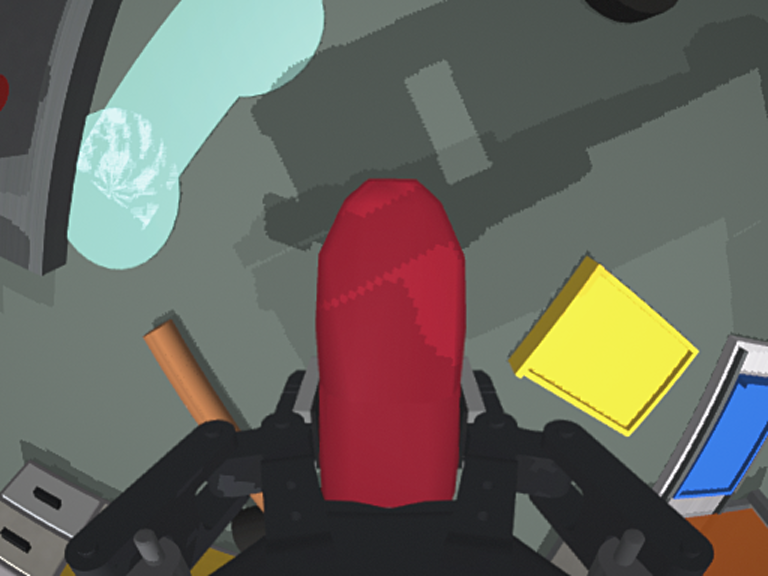

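View pics/s3.png

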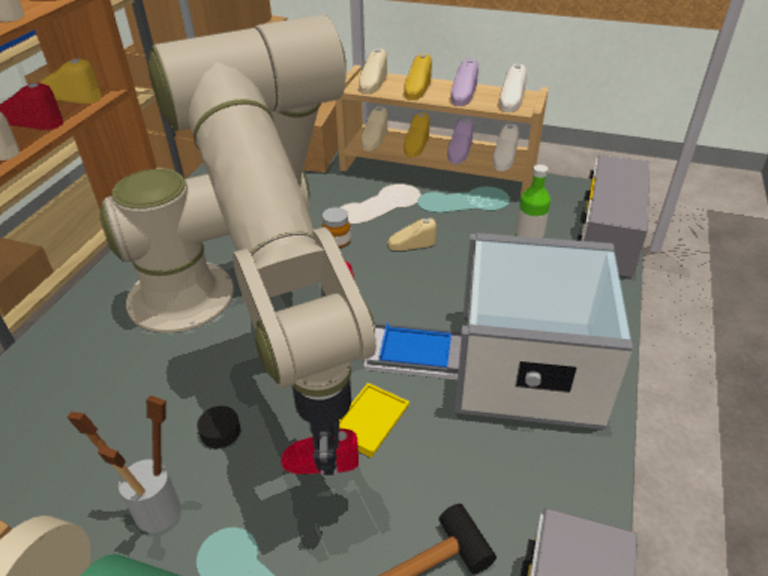

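```bash
python3 - <<'E'
from h import *
q=down(0.17,1)
env.movel([.50,-.33,.17],velocity=.15,frame=q)
p=np.array([.533,-.012,.17])-.13*cy+.05*cx
env.movel(p,velocity=.2,frame=q)
s=monitor.sense(); print(s['clock'],s['position'])
d=snap('wrist','w4')
E
```

```text
7.4667 [ 0.60332946 -0.13290939  0.16990377]
```

View pics/w4.png

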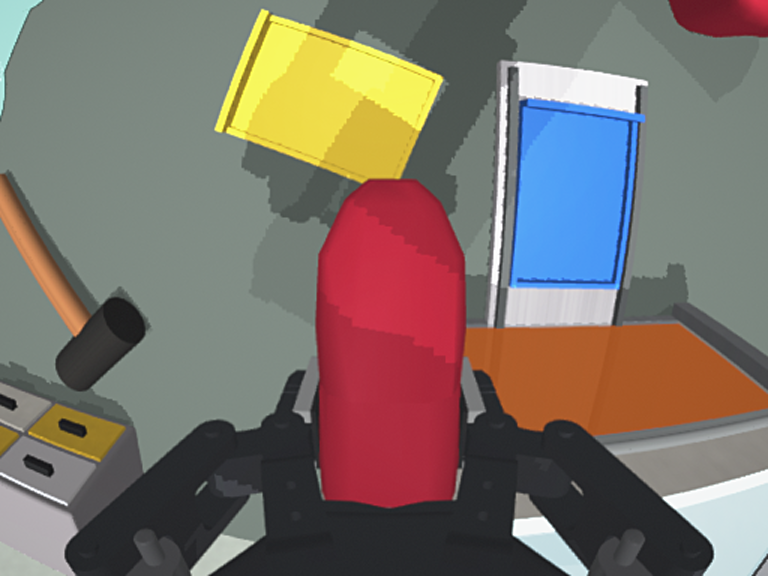

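The tray is clearly visible, with its rear wall from about (522,101) to (645,119) and its front edge from (512,286) to (628,288). I'll enlarge it to read the edges.

```bash
python3 - <<'E'
from h import *
crop('w4',320,30,440,120,'c6'); crop('w4',320,150,440,240,'c7')
E
```

```text
c6 scale 6.666666666666667
c7 scale 6.666666666666667
```

View pics/c6.png

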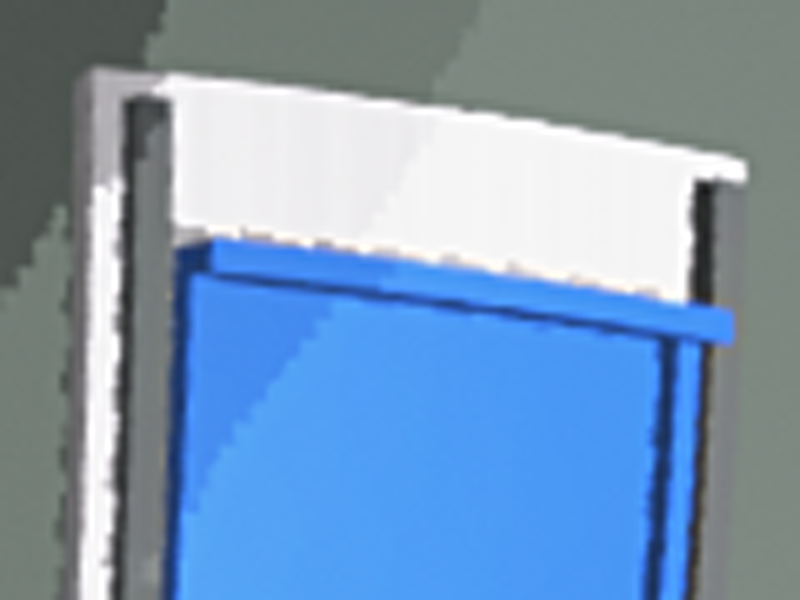

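View pics/c7.png

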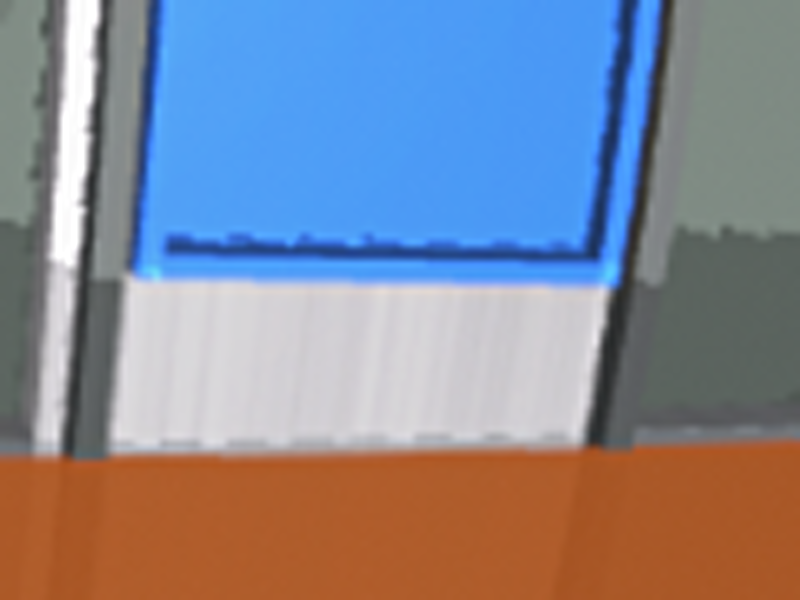

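```bash
python3 - <<'E'
from h import *
d=load('w4')
def f(x,y,z,x0,y0):
    c,r=fray(d,x0+x/6.6667-.425,y0+y/6.6667-.425); return c+r*(z-c[2])/r[2]
a=lambda x,y,z:f(x,y,z,320,30); b=lambda x,y,z:f(x,y,z,320,150)
rl,rr=a(213,240,.032),a(735,310,.032); fl,fr=b(135,275,.022),b(618,284,.022)
t1,t2=a(90,70,.012),a(745,160,.012)
g1,g2=b(105,457,.018),b(590,447,.018)
print('rear',rl,rr,'front',fl,fr)
R_=(rl+rr)/2;F=(fl+fr)/2;print('rearmid',R_,'frontmid',F,'len',np.linalg.norm((F-R_)[:2]),'yaw',np.arctan2(*(F-R_)[1::-1]),'w',np.linalg.norm(rr-rl),np.linalg.norm(fr-fl))
T=(t1+t2)/2;G=(g1+g2)/2; print('track start',t1,t2,T,'flap',g1,g2,G,np.linalg.norm((G-T)[:2]),'yaw',np.arctan2(*(G-T)[1::-1]))
P=monitor.sense()['position']; q=R.from_quat(monitor.sense()['ee_rot']).as_matrix()
toe=fz(d,390,180,P[2]-.001); print('toe rel TCP along x', (toe-P)@np.array([np.cos(.17),np.sin(.17),0]),(toe-P)@np.array([-np.sin(.17),np.cos(.17),0]), q.round(3).tolist())
E
```

```text
rear [ 0.47626917 -0.06569466  0.032     ] [0.4618245  0.02172627 0.032     ] front [ 0.60406313 -0.04617044  0.022     ] [0.59064354 0.04165016 0.022     ]
rearmid [ 0.46904684 -0.0219842   0.032     ] frontmid [ 0.59735333 -0.00226014  0.022     ] len 0.12981369436338347 yaw 0.152532027780316 w 0.08860624473443081 0.08883998420883685
track start [ 0.45138687 -0.08365798  0.012     ] [0.4314972  0.03083204 0.012     ] [ 0.44144204 -0.02641297  0.012     ] flap [ 0.63712119 -0.04146838  0.018     ] [0.6218489  0.04955194 0.018     ] [0.62948504 0.00404178 0.018     ] 0.1904932114606368 yaw 0.16056214360797003
toe rel TCP along x -0.07061796616025628 0.00017719324911971354 [[-0.0, -0.986, -0.168], [-0.0, -0.168, 0.986], [-1.0, 0.0, -0.0]]
```

```bash
sed -i 's/^YAW=.*/YAW=0.160; CO=np.array([0.6295,0.0050,0.])/' h.py; python3 - <<'E'
from h import *
q=down(YAW,1); p=np.array([.5332,-.0121,0])+.0150*cx; print('cab',(p-CO)@cx,(p-CO)@cy)
env.movel(p+[0,0,.17],velocity=.2,frame=q)
env.movel(p+[0,0,.055],velocity=.15)
print(env.movel(p+[0,0,.021],velocity=.03,guard=4))
s=monitor.sense(); print(s['clock'],s['position'],s['contact_force'])
snap('scene','s5');snap('side','d5')
crop('s5',200,180,330,275,'c8')
E
```

```text
cab -0.08279432872217639 -0.0015392432487713447
True
10.225 [ 0.54782944 -0.00967971  0.02348818] [-1.04632685  0.2842677   4.61029726]
c8 scale 6.153846153846154
```

View pics/c8.png

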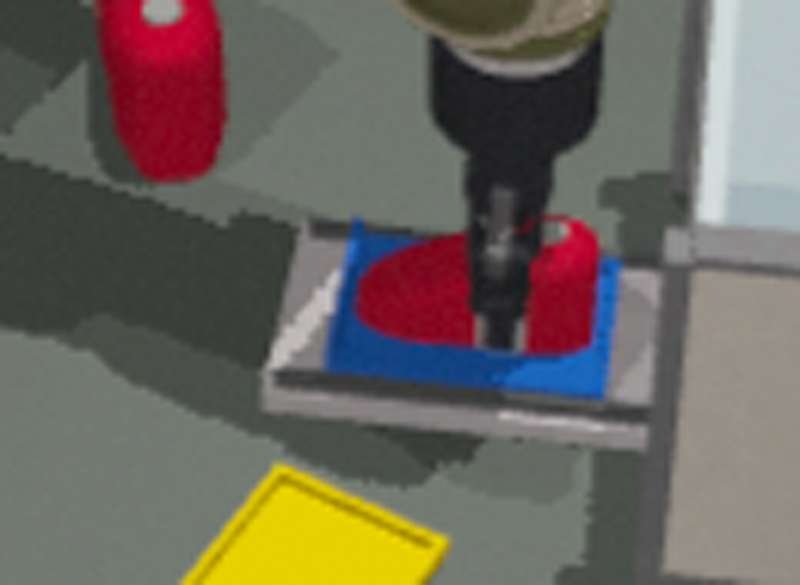

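View pics/d5.png

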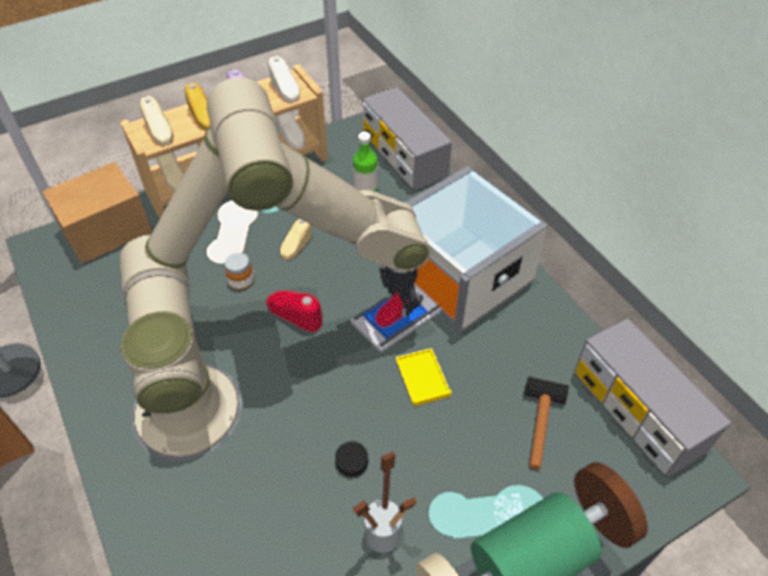

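The last is seated between the rims, and touchdown at z=0.0235 matches the expected 0.024. I'll release, lift and back off.

```bash
python3 - <<'E'
from h import *
env.release(); env.hold(.3)
p=monitor.sense()['position']
env.movel([p[0],p[1],.2],velocity=.15)
s=monitor.sense(); print(s['clock'],s['joints'].round(2) if hasattr(s['joints'],'round') else s['joints'])
env.movel(np.array([p[0],p[1],.3])-.1*cx,velocity=.25)
snap('wrist','w6');snap('scene','s6');crop('s6',200,180,330,275,'c9')
for th in (35,40,45):
  for m in 'vh':
    for sg in (1,-1):
      q=slant(np.radians(th),m,sg); print(th,m,sg,[None if a is None else np.round(a,2).tolist() for a in (kinematics.ik(cab(*c),q) for c in ((-.2,0,.3),(-.2,0,.15),(-.19,0,.07),(-.175,0,.03),(-.05,0,.03),(.075,0,.03)))])
E
```

```text
12.4667 [-0.23  0.39  1.48  0.    1.28 -1.96]
c9 scale 6.153846153846154
35 v 1 [[-0.78, -0.38, 2.27, 1.04, 0.88, -1.49], [-0.78, -0.0, 2.51, 1.65, 0.73, -2.34], None, None, [-0.41, 0.61, 2.17, 2.35, 0.67, -2.82], [-0.27, 0.73, 1.82, 2.29, 0.47, -2.6]]
35 v -1 [[-0.78, -0.38, 2.27, 1.04, 0.88, 1.65], [-0.78, -0.0, 2.51, 1.65, 0.73, 0.8], [-0.74, 0.36, 2.54, 2.07, 0.83, 0.26], [-0.69, 0.55, 2.5, 2.23, 0.9, 0.09], [-0.41, 0.61, 2.17, 2.35, 0.67, 0.32], [-0.27, 0.73, 1.82, 2.29, 0.47, 0.54]]
35 h 1 [None, [-0.78, -0.0, 2.51, 1.65, 0.73, 2.37], [-0.74, 0.36, 2.54, 2.07, 0.83, 1.83], [-0.69, 0.55, 2.5, 2.23, 0.9, 1.66], [-0.41, 0.61, 2.17, 2.35, 0.67, 1.89], [-0.27, 0.73, 1.82, 2.29, 0.47, 2.11]]
35 h -1 [[-0.78, -0.38, 2.27, 1.04, 0.88, 0.08], [-0.78, -0.0, 2.51, 1.65, 0.73, -0.77], [-0.74, 0.36, 2.54, 2.07, 0.83, -1.31], [-0.69, 0.55, 2.5, 2.23, 0.9, -1.48], [-0.41, 0.61, 2.17, 2.35, 0.67, -1.25], [-0.27, 0.73, 1.82, 2.29, 0.47, -1.03]]
40 v 1 [[-0.73, -0.36, 2.21, 0.89, 0.87, -1.34], [-0.73, -0.03, 2.46, 1.48, 0.64, -2.12], [-0.7, 0.3, 2.5, 1.98, 0.68, -2.72], None, [-0.39, 0.57, 2.13,
[... 1030 characters left out ...]
 0.75, 0.89, 1.95], [-0.68, -0.05, 2.4, 1.27, 0.58, 1.26], [-0.65, 0.25, 2.45, 1.84, 0.56, 0.62], [-0.61, 0.42, 2.42, 2.09, 0.6, 0.37], [-0.37, 0.54, 2.09, 2.06, 0.42, 0.65], [-0.25, 0.7, 1.73, 1.68, 0.28, 1.16]]
45 h 1 [[-0.68, -0.33, 2.15, 0.75, 0.89, -2.77], [-0.68, -0.05, 2.4, 1.27, 0.58, 2.83], [-0.65, 0.25, 2.45, 1.84, 0.56, 2.19], [-0.61, 0.42, 2.42, 2.09, 0.6, 1.94], [-0.37, 0.54, 2.09, 2.06, 0.42, 2.22], [-0.25, 0.7, 1.73, 1.68, 0.28, 2.73]]
45 h -1 [[-0.68, -0.33, 2.15, 0.75, 0.89, 0.37], [-0.68, -0.05, 2.4, 1.27, 0.58, -0.31], [-0.65, 0.25, 2.45, 1.84, 0.56, -0.95], [-0.61, 0.42, 2.42, 2.09, 0.6, -1.2], [-0.37, 0.54, 2.09, 2.06, 0.42, -0.92], [-0.25, 0.7, 1.73, 1.68, 0.28, -0.41]]
```

View pics/c9.png

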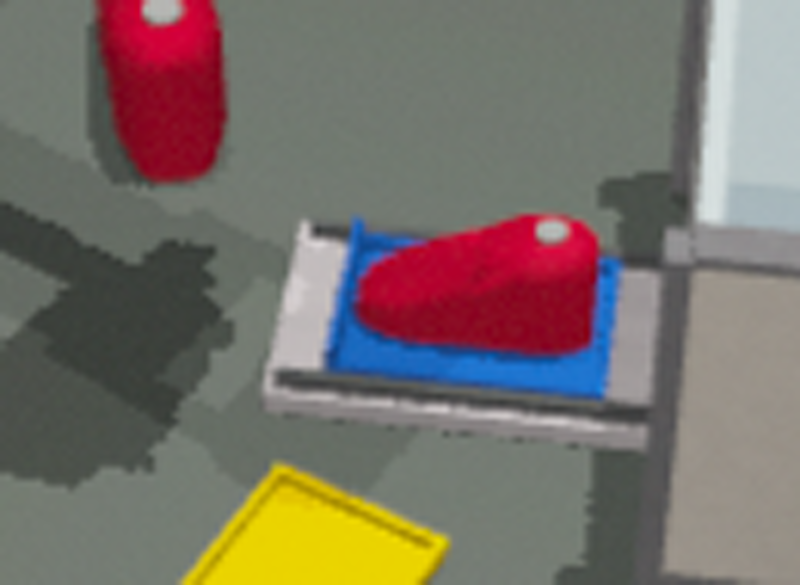

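View pics/w6.png

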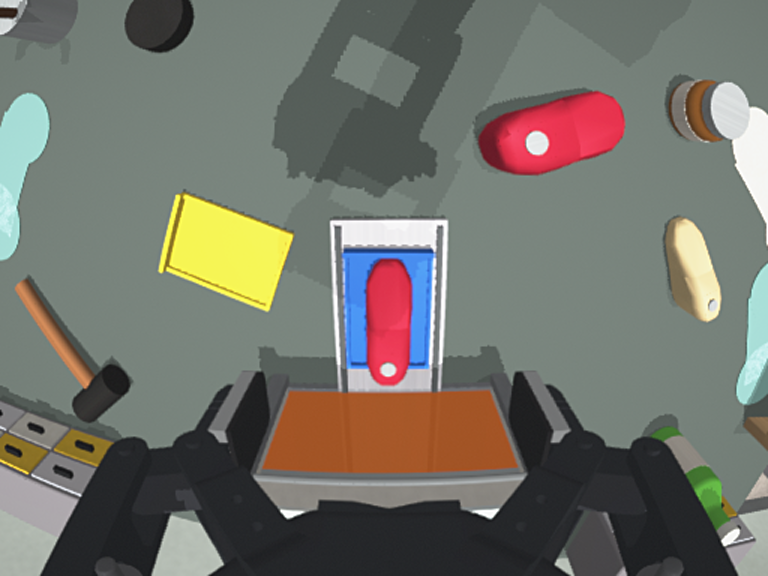

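The last stands centred in the tray with its toe to the tall wall, between the rims. Next I close the fingers, go to the slanted pose and approach the wall.

```bash
python3 - <<'E'
from h import *
env.close_gripper(40)
th=np.radians(35); q=slant(th,'v',-1); y=-.002
env.reach(cab(-.2,y,.30),q); print(monitor.sense()['clock'])
env.movel(cab(-.2,y,.15),velocity=.15)
env.movel(cab(-.19,y,.06),velocity=.1)
env.movel(cab(-.18,y,.027),velocity=.06)
s=monitor.sense(); print(s['clock'],s['joints'],s['contact_force'])
snap('scene','s7');crop('s7',180,160,330,270,'c10');snap('side','d7');snap('wrist','w7')
E
```

```text
17.1417
20.075 [-0.71405185  0.56100569  2.50607246  2.2247819   0.91349636  0.07203444] [-0.03395215  0.33016824 -0.49405004]
c10 scale 5.333333333333333
```

View pics/c10.png

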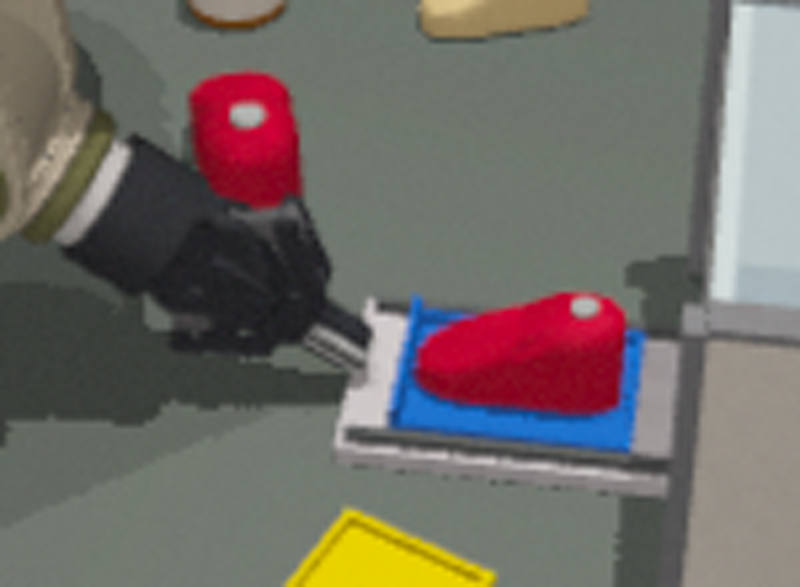

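View pics/d7.png

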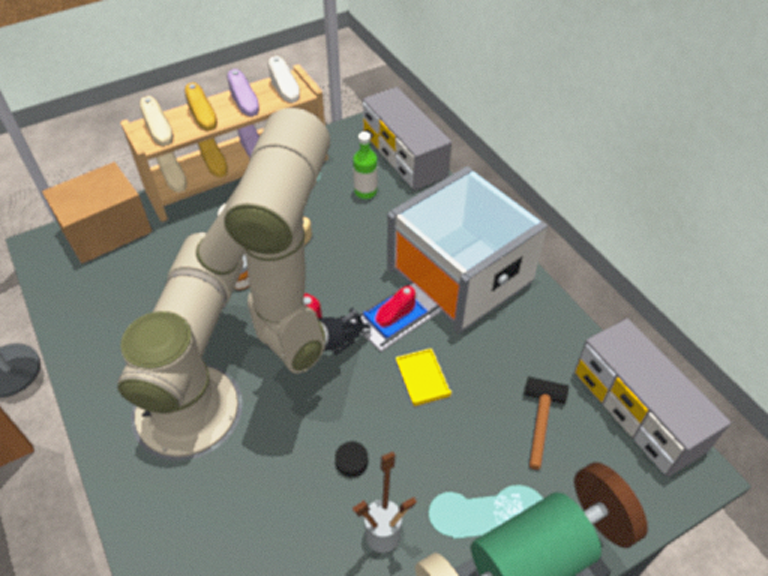

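View pics/w7.png

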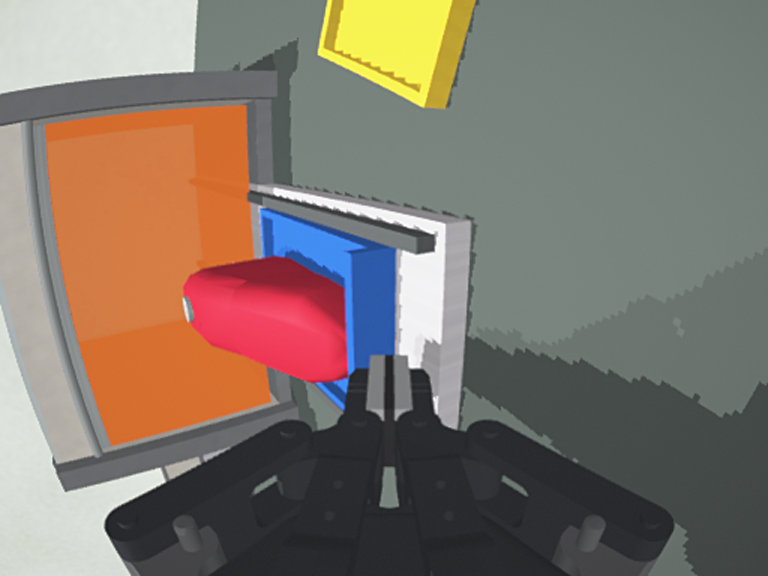

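```bash
python3 - <<'E'
from h import *
d=load('w7'); s=monitor.sense(); M=R.from_quat(s['ee_rot']).as_matrix()
for px in ((110,525),(125,500),(290,425),(370,360),(408,360),(355,372),(432,372),(325,440)):
    c,r=fray(d,px[0]/1.5,px[1]/1.5); c=M.T@(c-s['position']); r=M.T@r
    for yy in (0.011,):
        p=c+r*(yy-c[1])/r[1]; w=M@p+s['position']; print(px,'tool',p.round(3),'z world',round(w[2],3))
E
```

```text
(110, 525) tool [-0.09   0.011 -0.061] z world 0.129
(125, 500) tool [-0.082  0.011 -0.061] z world 0.124
(290, 425) tool [-0.046  0.011 -0.027] z world 0.076
(370, 360) tool [-0.008  0.011 -0.007] z world 0.038
(408, 360) tool [-0.008  0.011  0.006] z world 0.027
(355, 372) tool [-0.017  0.011 -0.011] z world 0.046
(432, 372) tool [-0.017  0.011  0.014] z world 0.026
(325, 440) tool [-0.052  0.011 -0.017] z world 0.071
```

```bash
python3 - <<'E'
from h import *
y=-.002
env.movel(cab(-.178,y,.023),velocity=.03)
hit=env.movel(cab(-.15,y,.023),velocity=.02,guard=1.5)
s=monitor.sense(); p=s['position']-CO; print(hit,s['clock'],p@cx,p@cy,s['contact_force'])
env.movel(cab(-.06,y,.023),velocity=.05)
s=monitor.sense(); p=s['position']-CO; print(s['clock'],p@cx,p@cy,p[2],s['contact_force'])
snap('scene','s8');crop('s8',200,140,430,290,'c11');snap('side','d8')
crop('d8',200,110,380,245,'c12')
E
```

```text
True 21.275 -0.16557184891970464 -0.001978587698611166 [-1.12106292 -0.07337653  0.05852416]
23.5417 -0.06006782699451621 -0.00202572885165013 0.023020292534773404 [-3.27939666 -0.42037781 -1.7693971 ]
c11 scale 3.4782608695652173
c12 scale 4.444444444444445
```

View pics/c11.png

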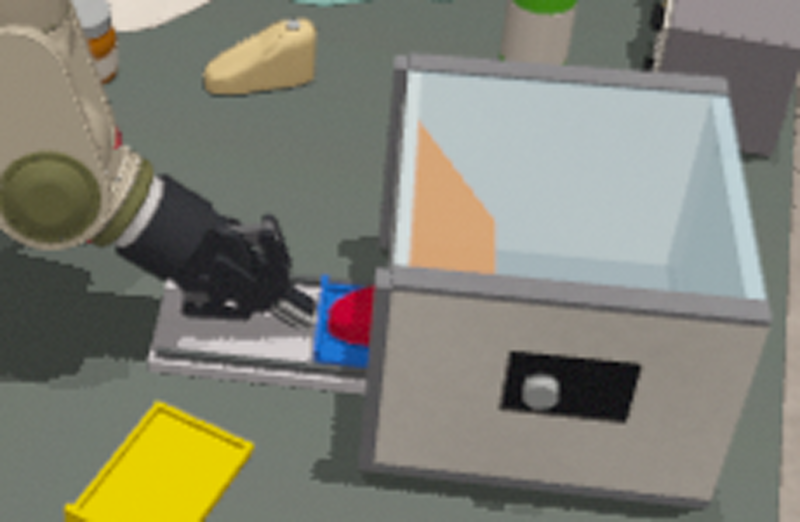

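View pics/c12.png

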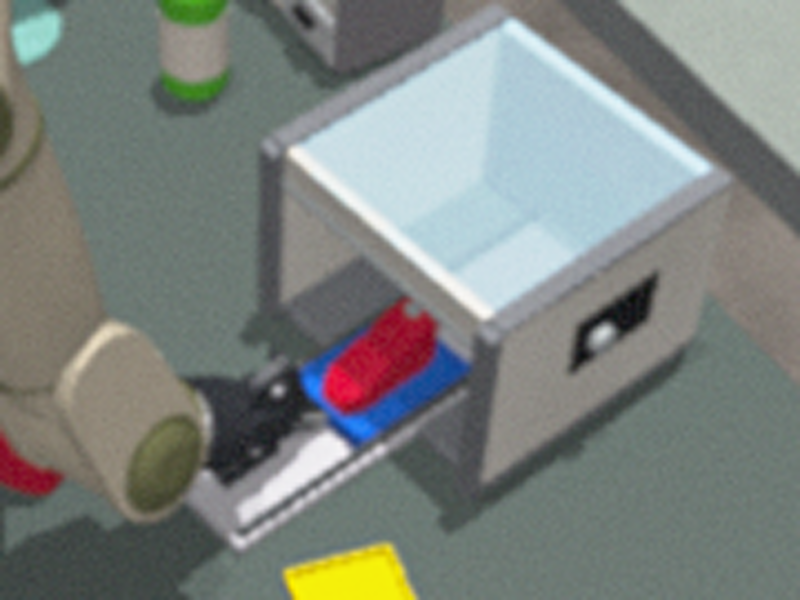

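The tray is halfway in, the flap is open (orange is visible through the roof) and the last is upright. I'll continue to depth.

```bash
python3 - <<'E'
from h import *
y=-.002
for x in (0.0,.074):
    env.movel(cab(x,y,.023),velocity=.05)
    s=monitor.sense(); p=s['position']-CO; print(s['clock'],p@cx,p@cy,p[2],s['contact_force'],s['ft_torque'])
snap('scene','s9');crop('s9',200,140,430,290,'c13');snap('wrist','w9')
E
```

```text
24.9917 8.897722079185888e-05 -0.00203346166569726 0.023235131052571543 [-0.98813229  0.34598935 -2.28743237] [-0.07067446  0.61125355  0.07555832]
26.625 0.07431895866282746 -0.001939046846683664 0.023020311031833968 [-4.72004525 -1.04439642  0.6629843 ] [-0.04314914  0.54285287  0.02593724]
c13 scale 3.4782608695652173
```

View pics/c13.png

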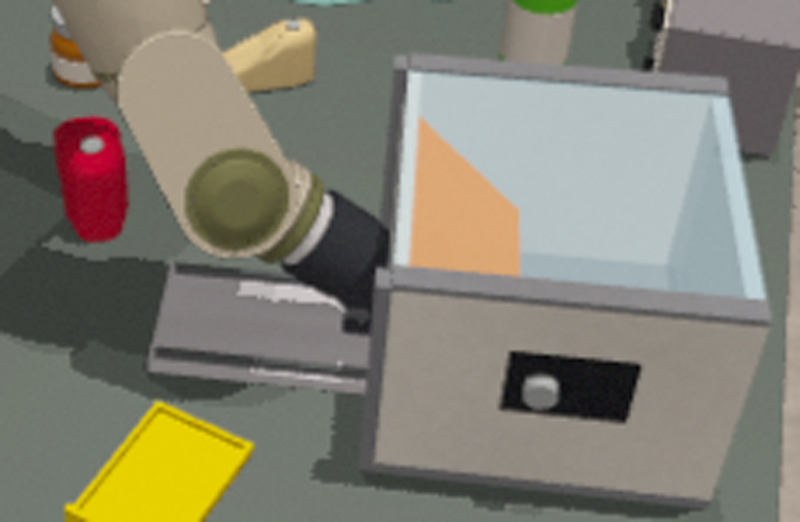

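View pics/w9.png

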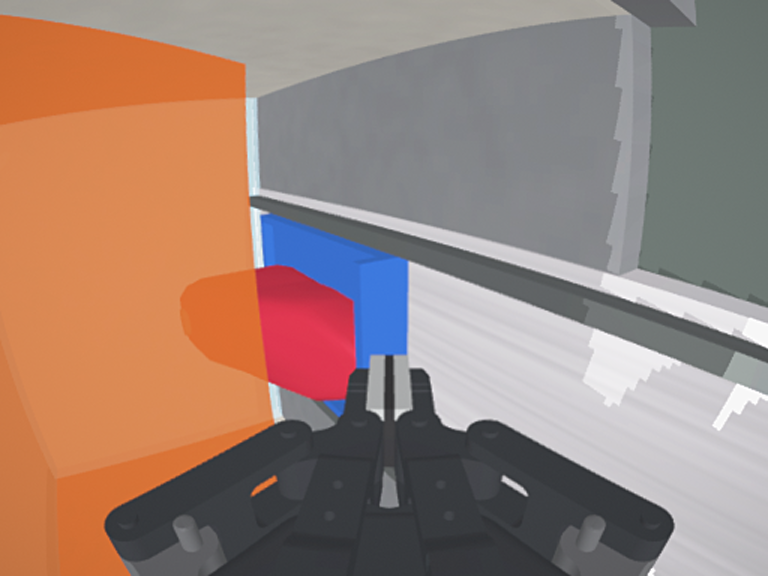

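```bash
python3 - <<'E'
from h import *
y=-.002
for x,v in ((.0,.06),(-.06,.06),(-.15,.1)):
    g=env.movel(cab(x,y,.024),velocity=v,guard=25)
    s=monitor.sense(); p=s['position']-CO; print(g,s['clock'],p@cx,s['contact_force'])
env.movel(cab(-.2,y,.12),velocity=.12); env.hold(.5)
snap('scene','s10');crop('s10',200,140,430,290,'c14');snap('side','d10');crop('d10',200,110,380,245,'c15');snap('wrist','w10')
E
```

```text
False 28.1083 0.00027455915598041734 [-0.97208968 -0.07260241  0.20010674]
False 29.2583 -0.0597202460574378 [-0.57847794 -0.04288335 -0.05224528]
False 30.3083 -0.1496017676304 [-0.1148181  0.0776126 -0.3149874]
c14 scale 3.4782608695652173
c15 scale 4.444444444444445
```

View pics/c14.png

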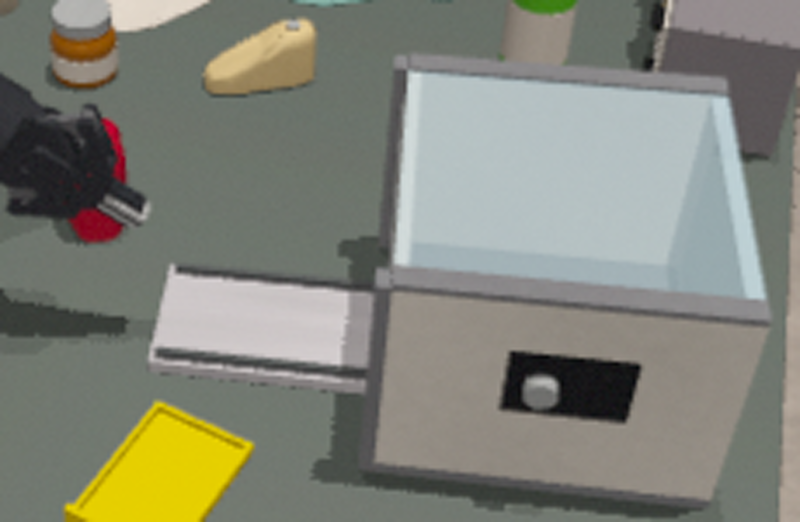

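View pics/c15.png

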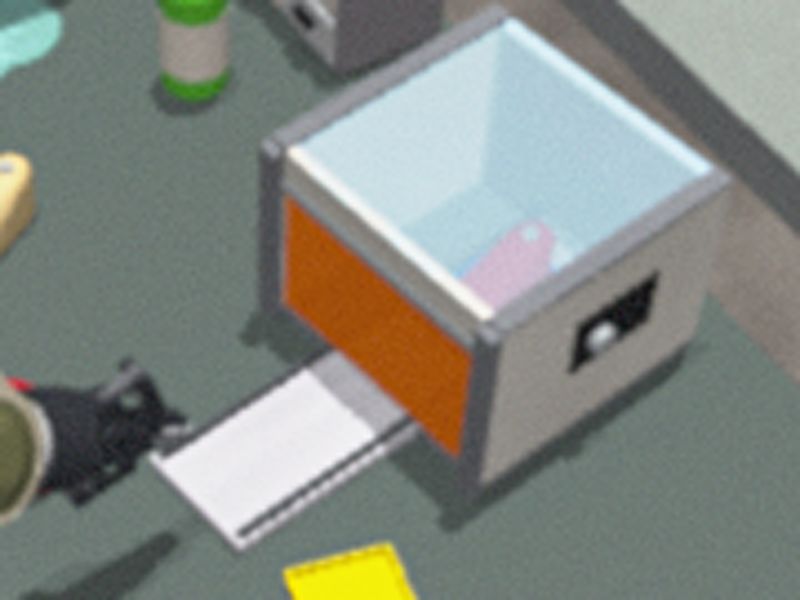

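View pics/w10.png

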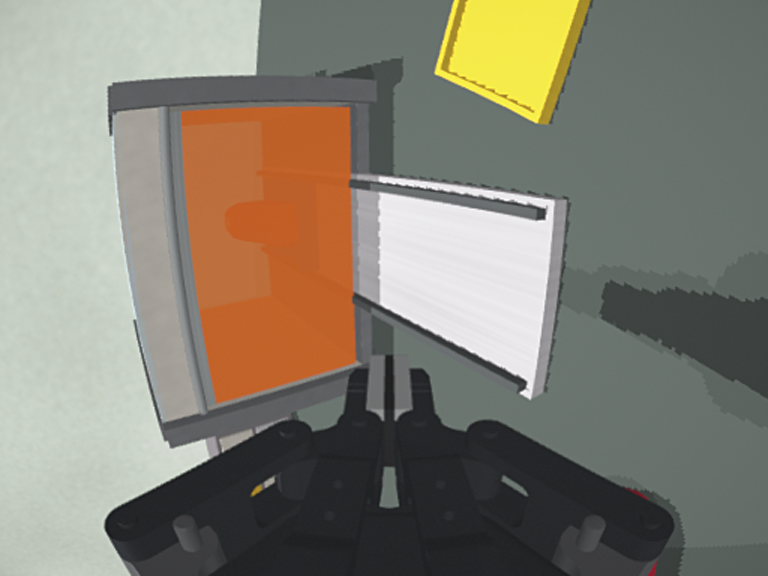

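```bash
python3 - <<'E'
from h import *
B=load('d10'); p=onz(B,200+531/4.4444-.4,110+234/4.4444-.4,.016+.0645)-CO; print('dot cab',p@cx,p@cy,'last x in tray ~',p@cx-.0335-(.0743+.0025+.065))
for a in('d7','d10'): pass
d=cv2.absdiff(load('d7')['frame'],B['frame']).max(2); 
# flap region compare
print('flap mean diff',d[160:205,266:300].mean())
job.hand_in()
E
```

```text
dot cab 0.1753870762721652 -0.0009423973992907647 last x in tray ~ 8.707627216519853e-05
flap mean diff 21.875816993464053
the job is handed in; nothing more can be done
```

I placed the small dark red last in the blue tray, heel to the flap and toe to the tall wall. I then pushed the tray in by that wall with closed fingers at a 35° slant, withdrew the arm and handed the job in at about 32 s. No verdict is reported.

**Last checks:**
- **Tray depth:** the tool's final push puts the tray's rear wall about 77 mm past the flap, inside the 65–85 mm range you gave. This is worked out from where the tool touched the wall, not seen directly.
- **Last in tray:** the side camera, looking through the clear roof, puts the last's heel dot where an upright, centred last would have it. The lengthwise error is about 0 mm, and it sits about 1 mm off the track's centre line.
- **Flap:** all three camera views show it hanging shut, with the gripper clear of everything.
- **Other items:** those visible in the final pictures, such as the cream last, jar and bottle, look unmoved. I did not measure them.

**One check that did not help:** comparing pixels in the flap area before and after gave a mean difference of 22. I had left the arm, shadows and the last out of account, so I relied on the pictures to judge the flap shut.

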